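Start the seal tester and hold its sprung lid at the marker arm

ROBOT

A 6-joint arm with a two-finger parallel gripper is mounted at the origin on the work surface. World frame = base frame: x ahead of the robot, y to its left, z up, the work surface at z = 0. Lengths are in m, angles in degrees, forces in N, time in s.
With the tool pointing down it reaches from about 0.375 to 0.9 m from the base axis. Payload 3.1 kg.
Tool frame: the origin (TCP) lies at the very end of the fingers, on their centre line; the grasp point (between the pads) lies 19 mm behind it (bot.hold_point_z is the z of the grasp point in the tool frame, in m); z points along the fingers, y is the direction in which the jaws open and shut (so a half turn about z gives the same grasp; the last joint's range is limited). The gripper opens to 87 mm and grips with 3 to 60 N. Pads are 19 mm wide; open, the fingers measure 117 mm over their backs; the gripper's body (75 mm by 190 mm) begins 51 mm behind the grasp point.
Start: joints at [-86.373, 30.224, 82.088, -0, 67.689, -10.227], TCP at [0.15, -0.607, 0.223] pointing down, gripper open.
Joint ranges: [-176.69, 176.69], [-43.24, 126.21], [12.49, 139.97], [-82, 262], [0, 151.66], [-163.58, 163.58]. Speed limits (degrees/s): [159.86, 159.86, 180, 180, 180, 180].

INTERFACE

Orientations are given as a 3x3 rotation matrix whose columns are the frame's x, y, z axes.
In Python, from rig import bot gives the robot as it stands.
- The arm moves only by the tool servo_tool, never from a script. Its argument "increments" is a list of rows, each a list of 3 entries, a list of its own where there are three numbers: the closure, from 0 (fully open) to 1 (shut), then the shift along the tool's x, y, z in mm, then the turn about the tool's z in degrees. In form: [[claw, [x, y, z], turn], ...]. A call has 1 to 5 rows; each row shifts and turns the commanded pose from where the row before left it, along the tool's axes as they then stand; what a row does not reach is not made up. A row lasts 1/8 s, in which the tool goes at most 62.5 mm and 10.7 degrees, less where a joint would pass 70% of its speed; a pose out of reach is approached as far as the arm can. A call with a gripper value outside its range is refused whole. The fingers move at their own pace and stop on an object; the grip force is fixed at half the most. Time passes only in rows, so rows that do not move let the fingers close. It gives the time, the measured TCP pose, the force and the opening at its end, in the units of the state.
- bot.read_state(): the state, without advancing time (a new reading comes with each control period).
- bot.capture(name): name is "scene" or "top" or "wrist"; returns (picture, depth): 400x640x3 uint8, blue, green, red; 400x640 float32, m along the optical axis (not along the pixel's ray), 0 where there is no reading.
- bot.camera_info(name): a dict with "K" (3x3 intrinsics, pixels), "R" (3x3) and "t" (3): a world point X has camera coordinates R X + t; the wrist camera has in their place "mount" (4x4, takes a point from camera to tool coordinates, whose origin is the TCP and whose axes are the flange's). Camera axes: x right, y down, z forward; pixel columns grow to the right and rows downward; lengths in m; the calibration is good to about 2 mm. A picture is of the moment at which its call begins: read the wrist's pose just before it. camera_info takes no time and is no camera call.
- bot.hand_in(): hands the job in, once; it reports no verdict.
Trained networks look in the newest picture that a camera, given by its name, has taken for a name from the list of things; names that differ only in an ending like _2 or _b are one class to them, and where a whole thing is asked for, a point or a joint stands for the part that bears it (a point fixed in the world has none). Each returns a list of dicts, best first, with "p" (0 to 1); they miss things now and then, are a little off and sometimes report something else, mostly with a low value. They report only what shows in the picture. A call takes as long as a camera call. They do not tell look-alikes from the thing itself.
- bot.find_in(camera, thing): "bbox" ([left, top, right, bottom] in pixels, round what is visible of it).
- bot.trace(camera, thing): "region" (400x640 bool, what is visible of it) and "bbox" ([left, top, right, bottom] in pixels, round what is visible of it).
The state is a dict: "time_s": time; "joint_positions": joint angles; "qvel": joint speeds; "tau": joint torques, N m; "position": TCP position; "tcp_rot": TCP orientation; "force": force on the tool from outside, world axes, zero at the start; "moment": the same for the moment, N m; "opening": opening from 0.0 (shut) to 1.0 (fully open).
Only numpy, scipy, OpenCV 4.12 (cv2) and the standard library are available. Lean on these libraries where they do the work, as an engineer would, in place of code of your own. Each camera call takes 0.05 s, during which the arm holds its last target.

TASK

Start the seal-face inspection box: press the push button on the small pod fully down and let it come back up while the lid is still shut. Then take the inspection box's spring-closed lid by the bar handle along its front, raise it until it is in line with the marker arm at its side, and finish while still holding it there, steady, at that angle. Leave the marker arm where it is set and do not disturb the loose seal parts on the bench.

Things in the scene. Friction and masses are not known exactly. Their poses are not given: they have to be found in the camera images.
- tester: the inspection box: grey, open-topped, 200 (x) x 220 (y) x 85 mm high, fixed to the bench, yaw up to 20 degrees either way; a steel seal sits inside. Origin at the centre of its underside, x pointing away from the robot, from the box's front to its hinge side. The lid is an aluminium plate 205 x 220 x 6 mm hinged along the far upper edge, opening upwards at the robot's side.
- lid_hinge (a point): middle of the lid's hinge line, 100 mm behind the box's centre and 88 mm above the bench. Its axes turn with the lid: y along the hinge line, x in the lid's plane pointing from its front edge to the hinge (level when shut), z out of its upper face.
- lid_handle (a point): round steel bar, 14 mm diameter, 140 mm long, parallel to the hinge, 250 mm from it in the lid's plane, 88 mm above the bench when shut. Two arms 10 mm wide hold it, 65 mm either side of its middle. Open above and below; 50 mm from bar axis to box front, 45 mm to the lid's edge. Origin: middle of the bar, on its axis; y along the bar, x towards the hinge. It may turn between the fingers.
- marker_tip (a point): free end of the marker arm: dark steel flat bar 170 mm long, 10 mm high, with a black clamp knob, 124 mm to the +y (left) side of the box's centre plane, just outside the lid, pivoted on the hinge line and rising obliquely towards the robot. Point on its centre line; x along the arm towards the hinge, y along the hinge line. The thin steel arc beside it is fixed, for looks.
- lid (a joint): lid angle in rad: 0 shut, growing as the front edge rises, stop at 1.3. A spring (about 0.5 N m shut, 1.4 N m at 0.8 rad) and the lid's weight always drive it shut; holding it open at the marker takes about 5 to 11 N upwards at the bar. It falls shut when let go.
- marker (a joint): angle of the marker arm in rad, measured like the lid's angle about the same hinge line: the lid is in line with the marker when the two values are equal. Set anywhere from 0.4 to 0.8 before the job; it stays put by friction and must not be pushed.
- start_button_top (a point): middle of the top face of the push button: a round grey cap 32 mm in diameter in a black housing, on a grey pod 80 x 80 x 45 mm fixed to the bench to one side of the tester (left or right); 67 mm above the bench. z up; pressed straight down.
- start_button (a joint): how far the button is pressed in m: 0 up, 0.006 fully down; fully down takes 5 N; springs back when released.
- seal_housing: loose bystander, leave alone: grey cast seal housing with four lugs, about 115 mm across, 50 mm high, to one side of the tester; origin at the centre of its underside.
- spring_seal: loose bystander, leave alone: upright steel spring seal, 52 mm in diameter, 42 mm high, between robot and tester; origin at the centre of its underside.
- seal_ring: loose bystander, leave alone: flat dark ring 60 mm in diameter, 14 mm high, between robot and tester; origin at the centre of its underside.
Not all that is in view belongs to the job. What is shaped like the part that bears start_button_top but blue or yellow is not meant.

How it is judged:
By the outcome, as a careful person would: the job done as asked, in the order asked, and still so for the second after the job is handed in, while the arm keeps its last pose, push and grip.
It also fails if it takes over 48 s, if anything falls off the work surface, if the arm or the gripper's body presses on something with over 40 N, if the wrist force passes 120 N, or if a joint passes its speed limit or range.

## Working session

There is one attempt and no reset: what is moved stays moved. The work goes in short steps, Python scripts to look and compute and a tool call to move; the robot and the scene stay as the last step left them, time stands still between calls to the robot, and variables do not carry over. Pictures are saved under pics/ and viewed, and the job is handed in when it is done.

Besides the shell and the picture viewer there is one more tool, called after ">>>" as name(argument=value, ...), one argument or row to a line, values as JSON. servo_tool: Moves the arm, as the interface text tells. Its arguments: {"type":"object","properties":{"increments":{"type":"array","items":{"type":"array"}}},"required":["increments"]}

```bash
ls; mkdir -p pics
python3 - <<'E'
from rig import bot
import cv2,numpy as np
np.set_printoptions(precision=4,suppress=True)
s=bot.read_state();print(s)
for n in("scene","top"):
    im,d=bot.capture(n);cv2.imwrite(f"pics/{n}0.png",im);np.save(f"pics/{n}0.npy",d)
    c=bot.camera_info(n);print(n,c)
    for t in("tester","lid_handle","marker_tip","start_button_top","seal_housing","spring_seal","seal_ring"):
        print(t,[(x['bbox'],round(x['p'],2)) for x in bot.find_in(n,t)])
print(bot.camera_info("wrist"),bot.hold_point_z,bot.read_state()['time_s'])
E
```

```text
pics
{'time_s': 0.0, 'joint_positions': array([-86.3734,  30.2796,  82.1568,   0.0001,  67.6903, -10.2279]), 'qvel': array([ 0.0664,  0.1502, -0.04  ,  0.0246,  0.0333, -0.0096]), 'tau': array([  0.0004, -44.0038, -17.6592,   0.0634,   0.0581,  -0.0002]), 'position': array([ 0.1496, -0.6061,  0.2216]), 'tcp_rot': array([[ 0.9709,  0.2395, -0.0001],
       [ 0.2395, -0.9709,  0.0022],
       [ 0.0004, -0.0022, -1.    ]]), 'force': array([-0.7887,  0.0535,  0.3028]), 'moment': array([-0.014 , -0.017 , -0.0223]), 'opening': 0.9969757243774727}
scene {'K': array([[424.2733,   0.    , 318.2639],
       [  0.    , 424.2733, 198.8556],
       [  0.    ,   0.    ,   1.    ]]), 'R': array([[ 0.5862,  0.8101,  0.0062],
       [ 0.6456, -0.4626, -0.6076],
       [-0.4894,  0.3602, -0.7942]]), 't': array([-0.3636, -0.2565,  1.4111])}
tester [([294.1, 174.0, 422.5, 301.0], 0.72)]
lid_handle [([293.2, 179.5, 412.6, 289.7], 0.63)]
marker_tip [([379.8, 176.2, 418.0, 245.8], 0.67)]
start_button_top [([295.1, 176.0, 422.0, 300.7], 0.72), ([383.0, 167.5, 394.3, 184.0], 0.61), ([413.5, 121.3, 422.5, 132
[... 618 characters left out ...]
 [([269.5, 114.8, 353.4, 212.6], 0.78)]
marker_tip [([257.4, 108.6, 262.9, 171.0], 0.6)]
start_button_top [([141.2, 224.1, 160.3, 233.6], 0.53)]
seal_housing [([427.8, 224.7, 473.6, 271.1], 0.76), ([275.5, 244.9, 299.3, 269.1], 0.57)]
spring_seal [([404.3, 252.8, 425.4, 275.3], 0.52)]
seal_ring [([275.3, 247.5, 300.0, 269.2], 0.65), ([256.9, 141.4, 261.0, 169.2], 0.21)]
{'K': array([[318.8406,   0.    , 318.3708],
       [  0.    , 318.8406, 200.9369],
       [  0.    ,   0.    ,   1.    ]]), 'mount': array([[ 0.0018, -0.9692, -0.2463,  0.0684],
       [ 1.    ,  0.0017,  0.0006,  0.0002],
       [-0.0002, -0.2463,  0.9692, -0.1617],
       [ 0.    ,  0.    ,  0.    ,  1.    ]])} -0.0187 0.8
```

View pics/scene0.png

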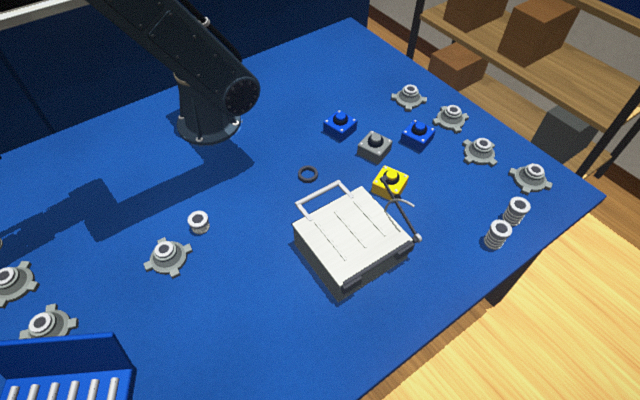

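View pics/top0.png

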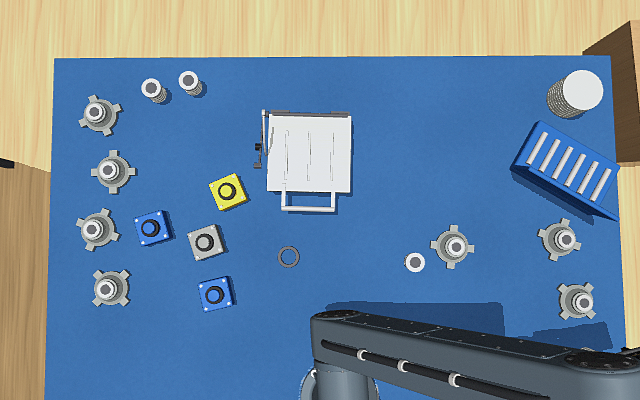

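The top view shows four pods: blue (152,228), yellow (227,190), grey (205,242) and blue (215,294). The grey one at (205,242) is the one described. The lid is at (310,150), its handle bar at (308,209) and the marker arm at (262,140).

```bash
cat > h.py <<'E'
import numpy as np,cv2
from rig import bot
np.set_printoptions(precision=4,suppress=True)
def cam(n):
    c=bot.camera_info(n)
    if n=="wrist":
        s=bot.read_state();M=np.eye(4);M[:3,:3]=s['tcp_rot'];M[:3,3]=s['position']
        T=np.linalg.inv(M@c['mount']);return c['K'],T[:3,:3],T[:3,3]
    return c['K'],np.array(c['R']),np.array(c['t'])
def ray(C,u,v):
    K,R,t=C
    d=np.stack([(np.asarray(u)-K[0,2])/K[0,0],(np.asarray(v)-K[1,2])/K[1,1],np.ones(np.shape(u))],-1)
    return -R.T@t, d@R
def at_z(C,u,v,z):
    o,d=ray(C,u,v);return o+d*((z-o[2])/d[...,2])[...,None] if np.ndim(u) else o+d*(z-o[2])/d[2]
def dep(C,u,v,z):
    o,d=ray(C,u,v);return o+d*np.asarray(z)[...,None]
def proj(C,X):
    K,R,t=C;p=np.asarray(X)@R.T+t;p=p@K.T;return p[...,:2]/p[...,2:]
E
python3 - <<'E'
from h import *
im=cv2.imread("pics/top0.png");d=np.load("pics/top0.npy");C=cam("top")
vv,uu=np.mgrid[:400,:640]
P=dep(C,uu,vv,d)
for n,(u,v) in dict(button=(205,242),pod=(215,235),bar=(308,209),lidc=(310,150),bench=(250,230),mk=(262,125)).items(): print(n,P[v,u],d[v,u])
print("button at z .067",at_z(C,205,242,.067))
# lid mask by height
for lo,hi in((.080,.105),):
    m=(P[...,2]>lo)&(P[...,2]<hi)&(uu>240)&(uu<370)&(vv>95)&(vv<225)
    print(m.sum());cv2.imwrite("pics/m.png",cv2.resize(m[95:225,240:370].astype(np.uint8)*255,None,fx=4,fy=4))
c=im[90:270,180:370];cv2.imwrite("pics/c0.png",cv2.resize(c,None,fx=4,fy=4,interpolation=cv2.INTER_CUBIC)[:600])
c=im[215:270,180:230];cv2.imwrite("pics/c1.png",cv2.resize(c,None,fx=8,fy=8,interpolation=cv2.INTER_CUBIC))
sc=cv2.imread("pics/scene0.png")[120:310,285:430];cv2.imwrite("pics/c2.png",cv2.resize(sc,None,fx=3,fy=3,interpolation=cv2.INTER_CUBIC))
E
```

```text
button [0.4204 0.3511 0.0728] 1.3336673
pod [0.4386 0.3293 0.0486] 1.3594153
bar [0.5045 0.0786 0.0957] 1.3203603
lidc [0.6603 0.0722 0.0949] 1.3325714
bench [0.4516 0.2405 0.0024] 1.4075009
mk [0.7084 0.1907 0.1837] 1.2460977
button at z .067 [0.4203 0.3523 0.067 ]
7067
```

View pics/c0.png

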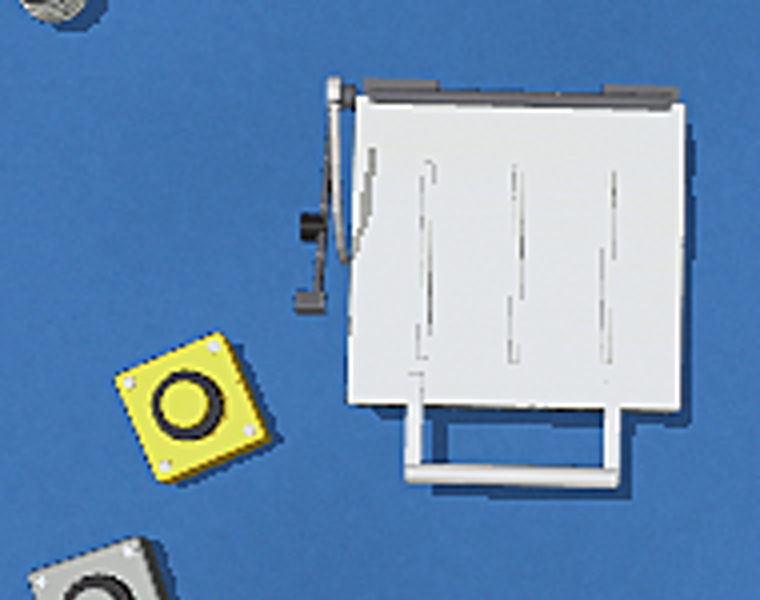

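View pics/c2.png

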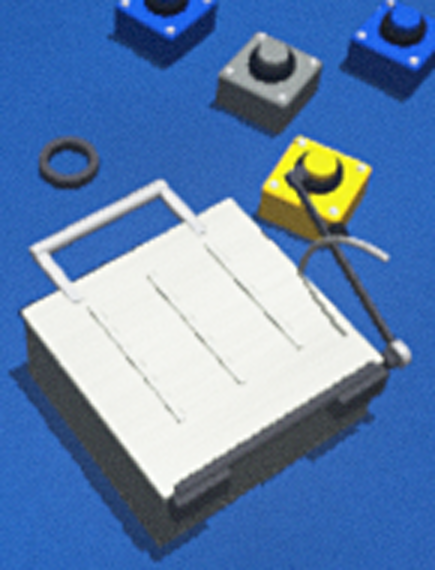

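View pics/c1.png

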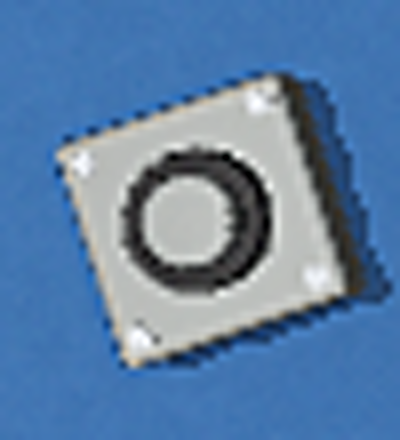

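The grey button cap is centred at about (203,243) in the top view. The marker arm runs from the hinge pivot at about (264,112) to its dark tip at about (257,165). Next I fit the box pose.

Run:
```python
from h import *
im=cv2.imread("pics/top0.png");d=np.load("pics/top0.npy");C=cam("top")
vv,uu=np.mgrid[:400,:640];P=dep(C,uu,vv,d)
print("button",at_z(C,203.1,242.7,.067))
# white-plate corners in crop px -> z .091
cor=np.array([[357,97],[686,104],[680,410],[348,404]])/4.+np.array([180,90])-0.4
X=at_z(C,cor[:,0],cor[:,1],.091);print("corners",X)
bar=np.array([[406,474],[618,478]])/4.+np.array([180,90])-.4
B=at_z(C,bar[:,0],bar[:,1],.092);print("bar",B,B.mean(0),np.linalg.norm(B[1]-B[0]))
y=X[0]-X[1];print("yaw from far",np.degrees(np.arctan2(-y[0],y[1])),np.linalg.norm(y))
y=X[3]-X[2];print("yaw near",np.degrees(np.arctan2(-y[0],y[1])),np.linalg.norm(y))
for a,b in((0,3),(1,2)):
    e=X[a]-X[b];print("side yaw",np.degrees(np.arctan2(e[1],e[0])),np.linalg.norm(e))
y=B[0]-B[1];print("bar yaw",np.degrees(np.arctan2(-y[0],y[1])))
m=(P[...,2]>.08)&(P[...,2]<.105)&(uu>268)&(uu<352)&(vv>114)&(vv<196)
q=cv2.minAreaRect(P[m][:,:2].astype(np.float32)*1000);print(q)
# marker points: high
m=(P[...,2]>.105)&(uu>250)&(uu<272)&(vv>100)&(vv<180)
for v in range(104,172,3):
    for u in range(254,268):
        if P[v,u,2]>.06: print(v,u,P[v,u],im[v,u])
```

```text
button [0.4185 0.3573 0.067 ]
corners [[ 0.7585  0.1808  0.091 ]
 [ 0.7527 -0.0379  0.091 ]
 [ 0.5484 -0.0312  0.091 ]
 [ 0.5539  0.187   0.091 ]]
bar [[0.5075 0.149  0.092 ]
 [0.5039 0.0102 0.092 ]] [0.5057 0.0796 0.092 ] 0.1389334332408258
yaw from far -1.5231663469619774 0.21876186239844156
yaw near -1.4305652393639625 0.2182833716291792
side yaw -1.7324772440304128 0.204697978012343
side yaw -1.8670789382643784 0.20434750513045666
bar yaw -1.496973671177462
((648.218505859375, 73.29955291748047), (215.9505615234375, 214.65353393554688), 89.70913696289062)
110 260 [0.4409 0.0803 1.415 ] [173 109  55]
110 262 [0.7665 0.1981 0.1008] [200 209 217]
110 263 [0.7684 0.1961 0.0933] [202 208 212]
110 264 [0.7666 0.1929 0.1004] [209 218 223]
113 262 [0.7593 0.1984 0.0974] [238 245 249]
113 263 [0.7582 0.1954 0.1021] [244 245 244]
113 264 [0.7592 0.1931 0.098 ] [224 224 221]
113 265 [0.7597 0.1906 0.0958] [74 71 70]
113 266 [0.7598 0.188  0.0954] [120 115 114]
113 267 [0.7593 0.1853 0.0971] [123 119 121]
116 262 [0.7295 0.1901 0.1898] [172 176 181]
116 263 [0.729  0.1875 0.192 ] [255 255 25
[... 3517 characters left out ...]
]
164 255 [0.6142 0.2098 0.1651] [103 102 105]
164 256 [0.614  0.2072 0.1665] [101  99  97]
164 257 [0.6139 0.2046 0.1672] [104 101 100]
164 258 [0.6137 0.2021 0.1682] [104 100  99]
164 259 [0.6136 0.1995 0.1691] [105 102 102]
164 260 [0.6133 0.1968 0.171 ] [109 111 114]
164 267 [0.625  0.1863 0.0857] [182 181 176]
167 254 [0.6061 0.2118 0.1698] [61 65 70]
167 255 [0.6063 0.2095 0.1681] [59 62 66]
167 256 [0.606  0.2068 0.17  ] [62 64 67]
167 257 [0.6063 0.2046 0.1677] [63 65 65]
167 258 [0.6061 0.2019 0.1693] [60 62 65]
167 259 [0.6067 0.1999 0.1646] [59 61 65]
167 260 [0.6065 0.1973 0.1658] [52 59 67]
167 267 [0.6155 0.1854 0.0969] [200 203 200]
170 267 [0.6082 0.1858 0.092 ] [137 130 121]
```

The geometry is consistent: bar length 139 mm, lid 204 × 218 mm, bar height as stated. Box yaw is about −1.6° and the marker is at roughly 0.48 rad. Next I plan the transit to the button with the gripper closed.

```bash
cat >> h.py <<'E'
def plan(p,R,wps,maxstep=55.):
    """wps: list of (xyz, turn_total_deg); prints rows"""
    p=np.array(p,float);R=np.array(R,float);k=0
    for tgt,turn in wps:
        tgt=np.array(tgt,float);n=max(1,int(np.ceil(max(np.linalg.norm(tgt-p)*1000/maxstep,abs(turn)/10.))))
        st=(tgt-p)/n
        for i in range(n):
            k+=1;sh=R.T@st*1000;print(k,np.round(sh,0),round(turn/n,2))
            a=np.radians(turn/n);c,s=np.cos(a),np.sin(a)
            R=R@np.array([[c,-s,0],[s,c,0],[0,0,1]]);p=p+st
E
python3 - <<'E'
from h import *
s=bot.read_state()
plan(s['position'],s['tcp_rot'],[((.48,-.15,.26),-74.5),((.4185,.357,.16),0)])
E
```

```text
1 [ 39. -33.  -3.] -6.77
2 [ 43. -28.  -3.] -6.77
3 [ 46. -23.  -3.] -6.77
4 [ 48. -17.  -3.] -6.77
5 [ 50. -12.  -3.] -6.77
6 [51. -6. -3.] -6.77
7 [51.  0. -3.] -6.77
8 [51.  6. -3.] -6.77
9 [50. 12. -3.] -6.77
10 [48. 18. -3.] -6.77
11 [45. 24. -3.] -6.77
12 [51. -8. 10.] 0.0
13 [51. -8. 10.] 0.0
14 [51. -8. 10.] 0.0
15 [51. -8. 10.] 0.0
16 [51. -8. 10.] 0.0
17 [51. -8. 10.] 0.0
18 [51. -8. 10.] 0.0
19 [51. -8. 10.] 0.0
20 [51. -8. 10.] 0.0
21 [51. -8. 10.] 0.0
```

>>> servo_tool(
  increments=[
    [1,[39,-33,-3],-6.8],
    [1,[43,-28,-3],-6.8],
    [1,[46,-23,-3],-6.8],
    [1,[48,-17,-3],-6.8],
    [1,[50,-12,-3],-6.8],
  ],
)

```text
time_s: 1.42
position: [0.301, -0.3983, 0.2379]
tcp_rot: [[0.668, 0.744, 0.001], [0.744, -0.668, -0.001], [-0.0, 0.001, -1.0]]
force: [0.4, 0.2, 0.5]
opening: 0.513
```

>>> servo_tool(
  increments=[
    [1,[51,-6,-3],-6.8],
    [1,[51,0,-3],-6.8],
    [1,[51,6,-3],-6.8],
    [1,[50,12,-3],-6.8],
    [1,[48,18,-3],-6.8],
  ],
)

```text
time_s: 2.05
position: [0.4495, -0.189, 0.253]
tcp_rot: [[0.138, 0.99, 0.001], [0.99, -0.138, -0.001], [-0.0, 0.001, -1.0]]
force: [1.4, -0.7, 1.3]
opening: 0.021
```

>>> servo_tool(
  increments=[
    [1,[45,24,-3],-6.7],
    [1,[51,-8,5],0],
    [1,[51,-8,5],0],
    [1,[51,-8,5],0],
    [1,[51,-8,5],0],
  ],
)

```text
time_s: 2.68
position: [0.4517, 0.0571, 0.2357]
tcp_rot: [[0.026, 1.0, 0.001], [1.0, -0.026, -0.0], [-0.0, 0.001, -1.0]]
force: [0.2, -0.2, 0.8]
opening: 0.006
```

Run:
```python
from h import *
s=bot.read_state();print(s)
plan(s['position'],s['tcp_rot'],[((.4185,.357,.16),0)])
```

```text
{'time_s': 2.675, 'joint_positions': array([ -6.9138,  16.06  , 104.642 ,   0.0061,  59.2383,  -5.4545]), 'qvel': array([51.0082,  1.4209,  5.5471,  0.0175, -7.737 , 50.4012]), 'tau': array([ -3.6294, -30.7998, -14.6876,   0.0108,   0.2979,  -0.5969]), 'position': array([0.4517, 0.0571, 0.2357]), 'tcp_rot': array([[ 0.0255,  0.9997,  0.001 ],
       [ 0.9997, -0.0255, -0.    ],
       [-0.    ,  0.001 , -1.    ]]), 'force': array([ 0.1897, -0.1781,  0.7508]), 'moment': array([-0.0007, -0.136 ,  0.048 ]), 'opening': 0.005664865369408223}
1 [50. -7. 13.] 0.0
2 [50. -7. 13.] 0.0
3 [50. -7. 13.] 0.0
4 [50. -7. 13.] 0.0
5 [50. -7. 13.] 0.0
6 [50. -7. 13.] 0.0
```

>>> servo_tool(
  increments=[
    [1,[50,-7,13],0],
    [1,[50,-7,13],0],
    [1,[50,-7,13],0],
    [1,[50,-7,13],0],
    [1,[50,-7,13],0],
  ],
)

```text
time_s: 3.3
position: [0.4231, 0.3081, 0.1704]
tcp_rot: [[0.025, 1.0, 0.001], [1.0, -0.025, 0.0], [0.0, 0.001, -1.0]]
force: [0.9, -0.0, 1.2]
opening: 0.006
```

>>> servo_tool(
  increments=[
    [1,[20,-4,5],0],
    [1,[0,0,0],0],
    [1,[0,0,0],0],
  ],
)

```text
time_s: 3.68
position: [0.4198, 0.3257, 0.1658]
tcp_rot: [[0.025, 1.0, 0.0], [1.0, -0.025, -0.0], [-0.0, 0.0, -1.0]]
force: [-1.0, -0.6, -0.5]
opening: 0.006
```

Run:
```python
from h import *
s=bot.read_state();print(s['position'],s['time_s'],s['force'])
W=cam("wrist");im,d=bot.capture("wrist");cv2.imwrite("pics/w1.png",im);np.save("pics/w1.npy",d)
np.savez("pics/w1c.npz",R=W[1],t=W[2])
for t in("start_button_top","marker_tip"): print(t,[(x['bbox'],round(x['p'],2)) for x in bot.find_in("wrist",t)])
print("tcp px",proj(W,s['position']), "btn px",proj(W,np.array([.4185,.3573,.067])))
```

```text
[0.4198 0.3257 0.1658] 3.675 [-0.9772 -0.6241 -0.5412]
start_button_top [([139.0, 181.7, 181.4, 214.6], 0.78), ([301.9, 141.1, 337.7, 185.9], 0.71), ([459.9, 207.7, 496.6, 242.4], 0.69)]
marker_tip []
tcp px [315.5076 247.4325] btn px [313.9116 164.6692]
```

View pics/w1.png

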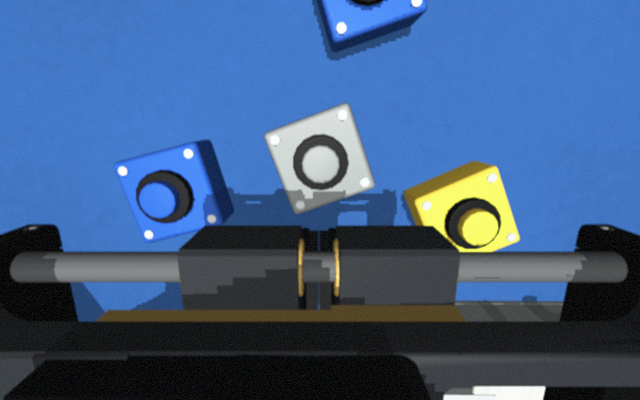

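The wrist view shows the grey pod with its cap at (320,162), between the blue pod at (165,195) and the yellow one at (475,222). That confirms the choice.

Run:
```python
from h import *
s=bot.read_state();W=cam("wrist")
X=at_z(W,320,162.5,.067);print(X)
d=np.load("pics/w1.npy");print(dep(W,320.,162.,d[162,320]))
T=(np.array([.4185,.3573,.067])+2*X)/3
plan(s['position'],s['tcp_rot'],[((T[0],T[1],.10),0),((T[0],T[1],.07),0)])
```

```text
[0.424  0.3587 0.067 ]
[0.424  0.3591 0.0672]
1 [16.  1. 33.] 0.0
2 [16.  1. 33.] 0.0
3 [-0. -0. 30.] 0.0
```

>>> servo_tool(
  increments=[
    [1,[16,1,33],0],
    [1,[17,1,33],0],
    [1,[0,0,15],0],
    [1,[0,0,8],0],
    [1,[0,0,0],0],
  ],
)

```text
time_s: 4.45
position: [0.4225, 0.3586, 0.0767]
tcp_rot: [[0.026, 1.0, -0.0], [1.0, -0.026, -0.0], [-0.0, -0.0, -1.0]]
force: [0.2, -0.1, 0.3]
opening: 0.007
```

>>> servo_tool(
  increments=[
    [1,[0,0,6],0],
    [1,[0,0,4],0],
    [1,[0,0,4],0],
    [1,[0,0,2],0],
    [1,[0,0,0],0],
  ],
)

```text
time_s: 5.08
position: [0.4229, 0.3594, 0.0614]
tcp_rot: [[0.025, 1.0, 0.001], [1.0, -0.025, 0.0], [0.0, 0.001, -1.0]]
force: [-0.2, -2.2, 7.7]
opening: 0.001
```

>>> servo_tool(
  increments=[
    [1,[0,0,2],0],
    [1,[0,0,1],0],
    [1,[0,0,0],0],
  ],
)

```text
time_s: 5.45
position: [0.4229, 0.3594, 0.061]
tcp_rot: [[0.025, 1.0, 0.002], [1.0, -0.025, 0.0], [0.001, 0.002, -1.0]]
force: [-4.5, -3.9, 25.3]
opening: 0.004
```

>>> servo_tool(
  increments=[
    [1,[0,0,-10],0],
    [1,[0,0,-25],0],
    [1,[0,0,-40],0],
    [1,[0,0,-50],0],
    [1,[0,0,-40],0],
  ],
)

```text
time_s: 6.08
position: [0.4224, 0.3596, 0.2241]
tcp_rot: [[0.025, 1.0, 0.0], [1.0, -0.025, 0.001], [0.001, 0.0, -1.0]]
force: [-0.1, 0.3, -0.1]
opening: 0.004
```

Run:
```python
from h import *
s=bot.read_state();print(s['position'],s['time_s'],s['force'])
im,d=bot.capture("top");cv2.imwrite("pics/top1.png",im);cv2.imwrite("pics/c3.png",cv2.resize(im[90:270,130:370],None,fx=3,fy=3))
plan(s['position'],s['tcp_rot'],[((.56,.10,.25),0)])
```

```text
[0.4224 0.3596 0.2241] 6.075 [-0.0704  0.2542 -0.0958]
1 [-43.  24.  -4.] 0.0
2 [-43.  24.  -4.] 0.0
3 [-43.  24.  -4.] 0.0
4 [-43.  24.  -4.] 0.0
5 [-43.  24.  -4.] 0.0
6 [-43.  24.  -4.] 0.0
```

View pics/c3.png

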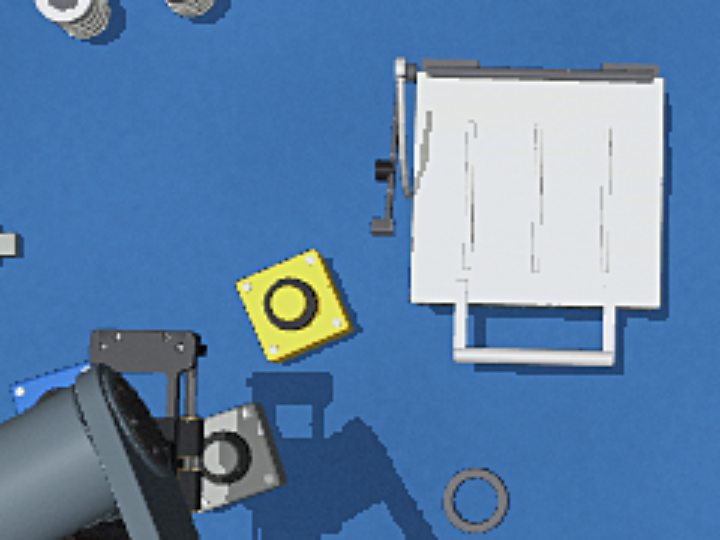

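The top view shows the press is over, with the finger clear of the grey pod at about (198,242). The lid is still shut and everything else is in place. I move on towards the handle.

>>> servo_tool(
  increments=[
    [0.5,[-43,24,-4],0],
    [0.5,[-43,24,-4],0],
    [0.5,[-43,24,-4],0],
    [0.5,[-43,24,-4],0],
    [0.5,[-43,24,-4],0],
  ],
)

```text
time_s: 6.75
position: [0.5373, 0.1401, 0.2421]
tcp_rot: [[0.025, 1.0, -0.001], [1.0, -0.025, 0.0], [0.0, -0.001, -1.0]]
force: [0.9, 1.5, 0.5]
opening: 0.463
```

>>> servo_tool(
  increments=[
    [0.5,[-43,24,-4],0],
    [0.5,[0,0,0],0],
    [0.5,[0,0,0],0],
  ],
)

```text
time_s: 7.12
position: [0.5592, 0.0981, 0.2458]
tcp_rot: [[0.026, 1.0, -0.002], [1.0, -0.026, 0.001], [0.001, -0.002, -1.0]]
force: [-1.2, 0.3, 0.1]
opening: 0.501
```

Run:
```python
from h import *
s=bot.read_state();print(s['position'],s['time_s'],s['opening'])
W=cam("wrist");im,d=bot.capture("wrist");cv2.imwrite("pics/w2.png",im);np.savez("pics/w2.npz",K=W[0],R=W[1],t=W[2],d=d)
for t in("lid_handle","marker_tip"): print(t,[(x['bbox'],round(x['p'],2)) for x in bot.find_in("wrist",t)])
for n,X in dict(bar=(.5057,.0796,.088),hinge_m=(.7556,.0726+.124,.088),tip=(.605,.2,.166)).items(): print(n,proj(W,np.array(X)))
```

```text
[0.5592 0.0981 0.2458] 7.125 0.5012260100473368
lid_handle [([264.2, 95.8, 532.8, 304.6], 0.6)]
marker_tip [([383.2, 50.5, 509.8, 79.6], 0.92)]
bar [266.0565 206.2607]
hinge_m [522.7685  80.4292]
tip [377.7248  67.5466]
```

View pics/w2.png

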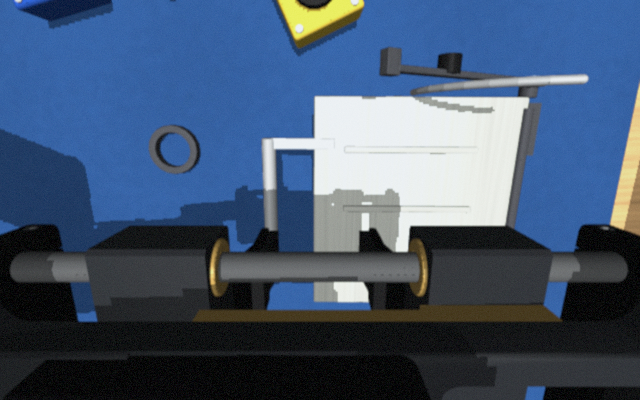

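The wrist view shows the bar at column ≈268, the marker arm from its tip (390,62) to near (520,85), and the arc in front of it. I estimate the marker angle from several sources.

Run:
```python
from h import *
yaw=np.radians(-1.6);ex=np.array([np.cos(yaw),np.sin(yaw),0]);ey=np.array([-np.sin(yaw),np.cos(yaw),0])
H=np.array([.5057,.0796,.088])+.25*ex;print("hinge",H)
def ang(P): # P points -> marker coords
    q=P-H;return -(q@ex),q@ey,q[...,2]
z=np.load("pics/w2.npz");W=(z['K'],z['R'],z['t']);dw=z['d']
X=at_z(W,268.5,190.,.088);print("bar pt wrist",X,"pred x at that y",(.5057+ (X[1]-.0796)*ey[0]/ey[1]))
vv,uu=np.mgrid[:400,:640]
def fit(P,name,lo=.03,hi=.16):
    a,b,h=ang(P)
    m=(b>.1185)&(b<.131)&(h>.02)&(a>lo)&(a<hi)
    a,h=a[m],h[m]
    # robust line of upper surface, offset 5mm
    for it in range(5):
        c=np.polyfit(a,h,1);r=h-np.polyval(c,a);k=abs(r)<2.0*max(r.std(),.001);a,h=a[k],h[k]
    th=np.arctan(c[0]);print(name,len(a),"slope angle",th,"perp offset",c[1]*np.cos(th),"std",r.std())
    # angle forced through hinge w/ offset 5mm
    r=np.hypot(a,h);print("   mean forced angle",np.mean(np.arctan2(h,a)-np.arcsin(.005/r)))
dt=np.load("pics/top0.npy");fit(dep(cam("top"),uu,vv,dt)[100:172,252:266].reshape(-1,3),"top")
fit(dep(W,uu,vv,dw)[45:95,378:540].reshape(-1,3),"wrist")
S=cam("scene");ds=np.load("pics/scene0.npy");fit(dep(S,uu,vv,ds)[165:245,375:425].reshape(-1,3),"scene")
# scene plane intersection
o,D=ray(S,np.array([417.7,405.,383.3]),np.array([236.7,214.,179.3]))
for d in D:
    k=((H+.124*ey-o)@ey)/(d@ey);q=o+k*d-H;print(q@-ex,q[2],np.arctan2(q[2],-(q@ex)))
print(o)
```

```text
hinge [0.7556 0.0726 0.088 ]
bar pt wrist [0.5093 0.0968 0.088 ] pred x at that y 0.5061802502967796
top 105 slope angle 0.4555293925772106 perp offset 0.0070223020713380945 std 0.002120255631604815
   mean forced angle 0.47461094063864584
wrist 995 slope angle 0.457044595441144 perp offset 0.00695167588579447 std 0.0007278269037933191
   mean forced angle 0.47514257879134586
scene 144 slope angle 0.46093051871897645 perp offset 0.005434959924110277 std 0.0025431780546208414
   mean forced angle 0.46630127178371183
-0.004268366456247145 -0.0012162635484867235 -2.8640013602769656
0.050581918109490975 0.030760422259312387 0.5463765892253156
0.1421815448696608 0.07263404195674791 0.47229323067805207
[ 1.0693 -0.3324  0.967 ]
```

Run:
```python
from h import *
s=bot.read_state()
plan(s['position'],s['tcp_rot'],[((.5075,.0796,.17),0),((.5075,.0796,.115),0)],45)
```

```text
1 [ -7. -17.  25.] 0.0
2 [ -7. -17.  25.] 0.0
3 [ -7. -17.  25.] 0.0
4 [-0.  0. 27.] 0.0
5 [-0.  0. 27.] 0.0
```

>>> servo_tool(
  increments=[
    [0.5,[-7,-17,25],0],
    [0.5,[-7,-17,25],0],
    [0.5,[-7,-17,25],0],
    [0.5,[0,0,40],0],
    [0.5,[0,0,0],0],
  ],
)

```text
time_s: 7.9
position: [0.5056, 0.0792, 0.1296]
tcp_rot: [[0.024, 1.0, -0.007], [1.0, -0.024, 0.001], [0.0, -0.007, -1.0]]
force: [0.3, -0.0, 0.3]
opening: 0.501
```

Run:
```python
from h import *
s=bot.read_state();print(s['position'],s['time_s'],s['opening'])
W=cam("wrist");im,d=bot.capture("wrist");cv2.imwrite("pics/w3.png",im)
sc,d=bot.capture("scene");cv2.imwrite("pics/c4.png",cv2.resize(sc[60:310,240:440],None,fx=2.4,fy=2.4))
for y in (.05,.1,.12,.14): print(y,proj(W,np.array([.5057+(y-.08)*.028,y,.088])),at_z(W,300,150,.088))
```

```text
[0.5056 0.0792 0.1296] 7.9 0.5008422494084821
0.05 [316.3509 263.4533] [0.4964 0.1281 0.088 ]
0.1 [316.6935 192.9913] [0.4964 0.1281 0.088 ]
0.12 [316.8422 162.4149] [0.4964 0.1281 0.088 ]
0.14 [316.9983 130.3191] [0.4964 0.1281 0.088 ]
```

View pics/w3.png

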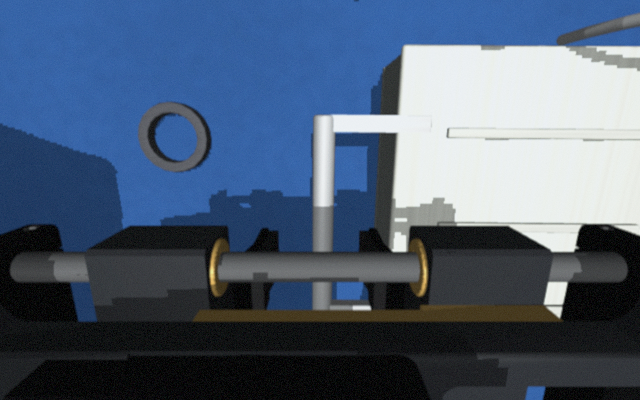

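View pics/c4.png

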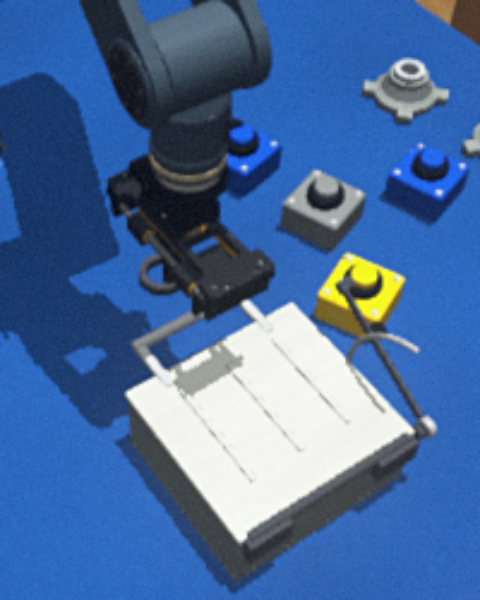

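The bar sits at u≈323, centred between the fingers (268–370). The button is back up in the scene view, and the lid is shut. I go down and grasp.

>>> servo_tool(
  increments=[
    [0.5,[0,3,20],0],
    [0.5,[0,0,20],0],
    [0.5,[0,0,12],0],
    [0.5,[0,0,7],0],
    [0.5,[0,0,0],0],
  ],
)

```text
time_s: 8.62
position: [0.5116, 0.0781, 0.0728]
tcp_rot: [[0.025, 1.0, 0.0], [1.0, -0.025, -0.0], [-0.0, 0.0, -1.0]]
force: [0.0, 0.1, 0.7]
opening: 0.5
```

>>> servo_tool(
  increments=[
    [1,[0,0,0],0],
    [1,[0,0,0],0],
    [1,[0,0,0],0],
    [1,[0,0,0],0],
    [1,[0,0,0],0],
  ],
)

```text
time_s: 9.25
position: [0.5081, 0.0781, 0.0723]
tcp_rot: [[0.025, 1.0, -0.007], [1.0, -0.025, 0.0], [-0.0, -0.007, -1.0]]
force: [-4.4, 0.1, 2.7]
opening: 0.151
```

Run:
```python
from h import *
s=bot.read_state();print(s)
```

```text
{'time_s': 9.25, 'joint_positions': array([ -3.7154,  35.6047, 104.8018,  -0.0279,  39.9803,  -2.2641]), 'qvel': array([ 0.0659, -0.0752,  0.007 ,  0.0033, -0.069 , -0.0532]), 'tau': array([  0.0226, -38.6192, -11.8751,   0.2373,  -1.4957,  -0.0284]), 'position': array([0.5081, 0.0781, 0.0723]), 'tcp_rot': array([[ 0.025 ,  0.9997, -0.0068],
       [ 0.9997, -0.025 ,  0.0001],
       [-0.    , -0.0068, -1.    ]]), 'force': array([-4.3994,  0.1207,  2.734 ]), 'moment': array([-0.1006,  0.7897, -0.0206]), 'opening': 0.15118868887625822}
```

Gripped: opening 13.2 mm against a 14 mm bar, which puts the bar at x≈0.508. Now I lift along the arc.

>>> servo_tool(
  increments=[
    [1,[0,-3,-10],0],
    [1,[0,0.6,-10],0],
    [1,[0,1,-10],0],
    [1,[0,1.4,-10],0],
    [1,[0,1.8,-10],0],
  ],
)

```text
time_s: 9.88
position: [0.5136, 0.0779, 0.1233]
tcp_rot: [[0.025, 1.0, 0.001], [1.0, -0.025, -0.0], [-0.0, 0.001, -1.0]]
force: [1.6, -1.7, -5.3]
opening: 0.15
```

Run:
```python
from h import *
s=bot.read_state();print(s['force'],s['moment'],s['opening'])
sc,d=bot.capture("scene");cv2.imwrite("pics/c5.png",cv2.resize(sc[60:310,240:440],None,fx=2.4,fy=2.4))
```

```text
[ 1.5631 -1.7494 -5.3421] [-0.1307 -0.1011 -0.0248] 0.1496139944322292
```

View pics/c5.png

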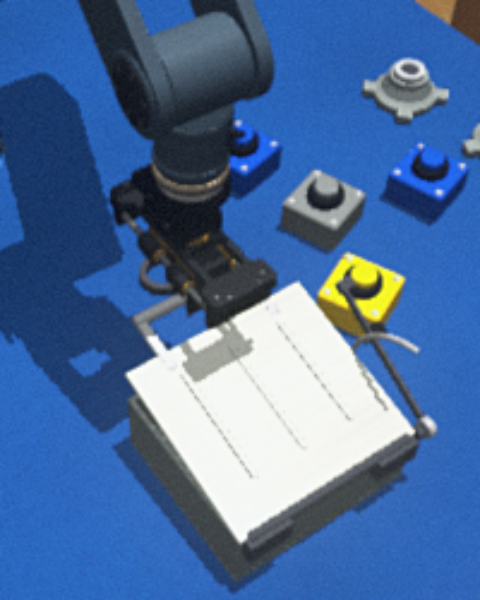

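The lid is following (about 0.2 rad) and the bar is held. I continue the lift.

>>> servo_tool(
  increments=[
    [1,[0,2.7,-12],0],
    [1,[0,3.4,-12],0],
    [1,[0,4,-12],0],
    [1,[0,4.5,-11.5],0],
    [1,[0,3,-7],0],
  ],
)

```text
time_s: 10.55
position: [0.531, 0.0773, 0.1777]
tcp_rot: [[0.025, 1.0, 0.0], [1.0, -0.025, -0.0], [-0.0, 0.0, -1.0]]
force: [1.6, -1.8, -7.9]
opening: 0.146
```

>>> servo_tool(
  increments=[
    [1,[0,0,0],0],
    [1,[0,0,0],0],
  ],
)

```text
time_s: 10.8
position: [0.5306, 0.0774, 0.1768]
tcp_rot: [[0.025, 1.0, -0.0], [1.0, -0.025, -0.0], [-0.0, -0.0, -1.0]]
force: [0.8, -1.0, -6.9]
opening: 0.147
```

```bash
cat > meas.py <<'E'
from h import *
import sys
tag=sys.argv[1]
s=bot.read_state();print(s['time_s'],s['position'],s['force'],s['opening'])
yaw=np.radians(-1.6);ex=np.array([np.cos(yaw),np.sin(yaw),0]);ey=np.array([-np.sin(yaw),np.cos(yaw),0])
H=np.array([.757,.0726,.088])
g=s['position']+s['tcp_rot'][:,2]*-.019;print("grip dz angle",np.arcsin((g[2]-.003-.088)/.25))
vv,uu=np.mgrid[:400,:640]
def lin(a,h):
    for it in range(6):
        c=np.polyfit(a,h,1);r=h-np.polyval(c,a);k=abs(r)<2.0*max(r.std(),.001);a,h=a[k],h[k]
    return np.arctan(c[0]),c[1],len(a),r.std(),a.min(),a.max(),np.mean(np.arctan2(h,a)-np.arcsin(np.clip(.005/np.hypot(a,h),-1,1))),np.mean(np.arctan2(h,a)-np.arcsin(.003/np.hypot(a,h)))
for n in("top","scene","wrist"):
    C=cam(n);im,d=bot.capture(n);cv2.imwrite(f"pics/{n}_{tag}.png",im)
    P=dep(C,uu,vv,d);q=P-H;a=-(q@ex);b=q@ey;h=q[...,2];ok=d>0
    m=ok&(b>.1185)&(b<.131)&(h>.02)&(a>.03)&(a<.16)
    if m.sum()>20: r=lin(a[m],h[m]);print(n,"marker",np.round(r,4))
    # lid upper face right/left strips, white
    w=im.min(-1)>110
    for lo,hi in((-.105,-.04),(.04,.095),(-.105,.1)):
        m=ok&w&(b>lo)&(b<hi)&(a>.04)&(a<.195)&(h>.01)
        # robust near plane
        if m.sum()>100: r=lin(a[m],h[m]);print(n,"lid",lo,np.round(r,4))
E
python3 meas.py a
```

```text
10.8 [0.5306 0.0774 0.1768] [ 0.7795 -1.0369 -6.939 ] 0.14717386401989677
grip dz angle 0.432398577161934
top marker [ 0.4514  0.008  97.      0.0021  0.0374  0.1546  0.4728  0.4918]
top lid -0.105 [  0.412    0.0046 938.       0.0019   0.0401   0.1876   0.4041   0.4244]
top lid 0.04 [  0.4078   0.0055 781.       0.0021   0.04     0.1868   0.4084   0.429 ]
top lid -0.105 [   0.4122    0.0048 2436.        0.002     0.04      0.1876    0.405
    0.4267]
scene marker [  0.4666   0.0047 150.       0.0024   0.0315   0.1496   0.4592   0.4811]
scene lid -0.105 [   0.4147    0.0037 1495.        0.0015    0.04      0.1946    0.3992
    0.4184]
scene lid 0.04 [   0.4146    0.004  1124.        0.0016    0.0401    0.1858    0.4016
    0.4206]
scene lid -0.105 [   0.4135    0.004  4464.        0.0015    0.04      0.1946    0.4006
    0.4197]
wrist marker [   0.4408    0.0086 1544.        0.0019    0.0303    0.1526    0.465
    0.4827]
wrist lid -0.105 [   0.4153    0.0043 1890.        0.0005    0.0401    0.1125    0.4013
    0.4266]
wrist lid 0.04 [    0.416      0.0043 16979.         0.0006     0.04       0.1949
     0.4071     0.4237]
wrist lid -0.105 [    0.4154     0.0043 32479.         0.0006     0.04       0.1949
     0.4061     0.424 ]
```

Run:
```python
import cv2
im=cv2.imread("pics/scene_a.png");cv2.imwrite("pics/c6.png",cv2.resize(im[150:270,290:440],None,fx=5,fy=5,interpolation=cv2.INTER_CUBIC))
```

```text
(no output)
```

View pics/wrist_a.png

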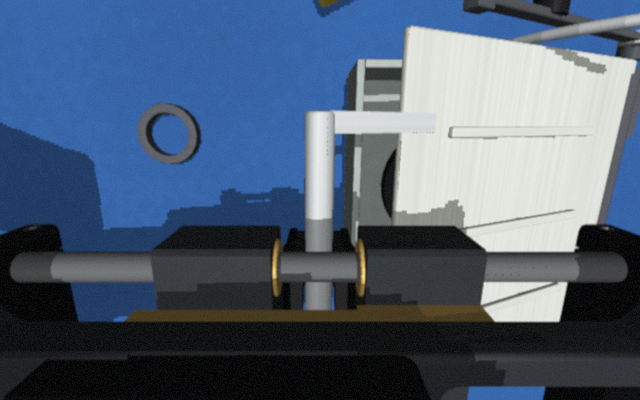

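View pics/c6.png

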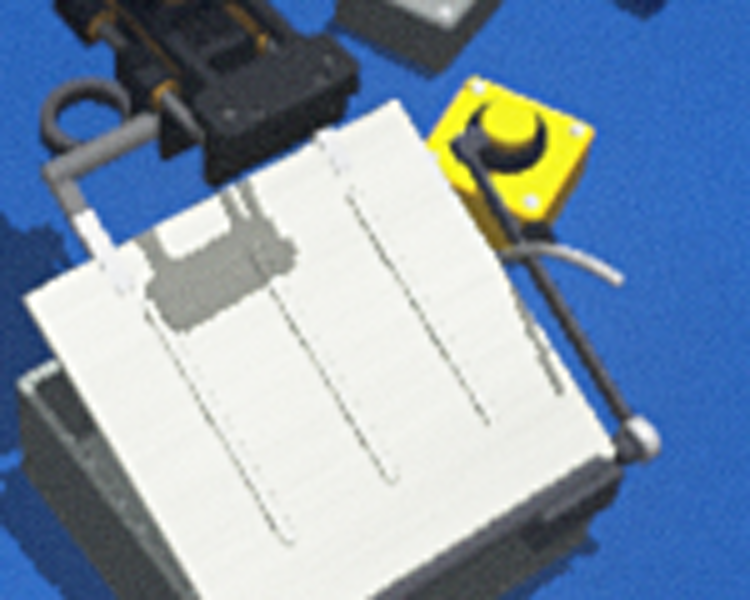

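Run:
```python
from h import *
yaw=np.radians(-1.6);ex=np.array([np.cos(yaw),np.sin(yaw),0]);ey=np.array([-np.sin(yaw),np.cos(yaw),0])
H=np.array([.757,.0726,.088]);vv,uu=np.mgrid[:400,:640]
z=np.load("pics/w2.npz");W=(z['K'],z['R'],z['t'])
for n,C,d,im in(("w2",W,z['d'],cv2.imread("pics/w2.png")),("top",cam("top"),np.load("pics/top0.npy"),cv2.imread("pics/top0.png")),("scene",cam("scene"),np.load("pics/scene0.npy"),cv2.imread("pics/scene0.png"))):
    P=dep(C,uu,vv,d);q=P-H;a=-(q@ex);b=q@ey;h=q[...,2]
    m=(a>.03)&(a<.19)&(b>-.1)&(b<.1)&(abs(h-.003)<.012)&(im.min(-1)>140)
    print(n,"shut lid slope",np.polyfit(a[m],h[m],1),h[m].std(),m.sum(), "b slope",np.polyfit(b[m],h[m],1)[0])
    dark=(im.max(-1)<125)&((im.max(-1).astype(int)-im.min(-1))<25)
    for lo in np.arange(.03,.17,.02):
        m=(a>lo)&(a<lo+.02)&(b>.11)&(b<.14)&(h>.008)&dark
        if m.sum()>3: print("  a %.3f n %d h %s b %s off %s"%(a[m].mean(),m.sum(),np.percentile(h[m],[10,50,90]).round(4),np.percentile(b[m],[5,50,95]).round(4),round(np.arctan2(np.median(h[m]),np.median(a[m]))-np.arcsin(.005/np.hypot(np.median(a[m]),np.median(h[m]))),4)))
c=cv2.resize(cv2.imread("pics/w2.png")[40:120,370:600],None,fx=3.4,fy=3.4,interpolation=cv2.INTER_CUBIC);cv2.imwrite("pics/c7.png",c)
```

```text
w2 shut lid slope [-0.0037  0.0029] 0.001250510181120563 20775 b slope 0.0005172373390590469
  a 0.042 n 38 h [0.0245 0.0286 0.0312] b [0.1211 0.124  0.1247] off 0.4872
  a 0.061 n 115 h [0.0327 0.0374 0.0836] b [0.1108 0.1225 0.1248] off 0.4767
  a 0.082 n 205 h [0.0425 0.0486 0.0702] b [0.1109 0.1224 0.1327] off 0.4823
  a 0.099 n 595 h [0.0275 0.0553 0.0578] b [0.1114 0.126  0.1355] off 0.465
  a 0.120 n 161 h [0.0618 0.0655 0.0698] b [0.1213 0.1227 0.1249] off 0.462
  a 0.143 n 453 h [0.0733 0.0778 0.0803] b [0.1196 0.1252 0.1348] off 0.4654
  a 0.151 n 148 h [0.0735 0.0762 0.0789] b [0.1196 0.1274 0.1345] off 0.4369
top shut lid slope [-0.0032  0.0043] 0.002946102931658077 4502 b slope -0.0008714480155961469
  a 0.047 n 4 h [0.0266 0.0317 0.0787] b [0.1174 0.1226 0.1232] off 0.5031
  a 0.059 n 16 h [0.0316 0.0368 0.0697] b [0.1168 0.1223 0.125 ] off 0.4896
  a 0.081 n 10 h [0.0422 0.0488 0.0523] b [0.1219 0.123  0.1303] off 0.4797
  a 0.100 n 46 h [0.0522 0.0573 0.0613] b [0.1214 0.1287 0.1368] off 0.4784
  a 0.120 n 11 h [0.0624 0.0659 0.0722] b [0.1169 0.1227 0.125 ] off 0.4604
  a 0.143 n 27 h [0.0701 0.0785 0.0814] b [0.1218 0.1254 0.1353] off 0.4675
  a 0.153 n 14 h [0.0769 0.08   0.0843] b [0.1207 0.1275 0.135 ] off 0.4508
scene shut lid slope [-0.0022  0.0027] 0.0019111614594604898 4374 b slope 4.481007379225635e-05
  a 0.041 n 21 h [0.017  0.0221 0.0271] b [0.119  0.1204 0.1219] off 0.3903
  a 0.060 n 20 h [0.0292 0.0341 0.0394] b [0.1171 0.1196 0.1211] off 0.4425
  a 0.081 n 34 h [0.039  0.0488 0.0741] b [0.111  0.1197 0.1296] off 0.4863
  a 0.098 n 47 h [0.0387 0.0556 0.0585] b [0.1105 0.1208 0.1322] off 0.4719
  a 0.120 n 22 h [0.0552 0.0626 0.0702] b [0.1187 0.1208 0.1222] off 0.445
  a 0.141 n 43 h [0.0681 0.0756 0.0789] b [0.1175 0.122  0.132 ] off 0.4602
```

View pics/c7.png

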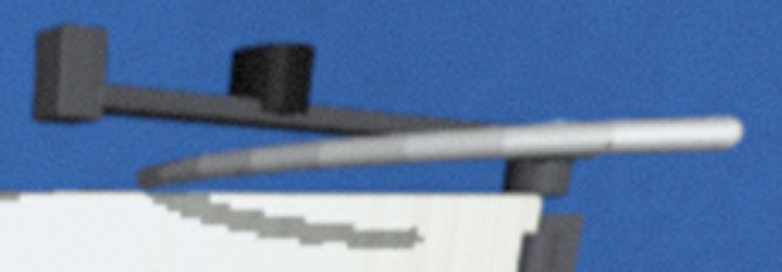

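The shut lid reads only −0.003 rad slope bias, so the cameras agree. The lid is now at about 0.42 and the marker at about 0.465, so I raise it by another 0.045 rad.

>>> servo_tool(
  increments=[
    [1,[0,1.6,-3.5],0],
    [1,[0,1.6,-3.5],0],
    [1,[0,1.6,-3.2],0],
    [1,[0,0,0],0],
    [1,[0,0,0],0],
  ],
)

```text
time_s: 11.58
position: [0.5356, 0.0772, 0.1873]
tcp_rot: [[0.025, 1.0, 0.0], [1.0, -0.025, -0.0], [-0.0, 0.0, -1.0]]
force: [0.7, -3.9, -6.9]
opening: 0.147
```

```bash
cat > meas2.py <<'E'
from h import *
import sys
tag=sys.argv[1]
s=bot.read_state();print(s['time_s'],s['position'],s['force'],s['opening'])
yaw=np.radians(-1.6);ex=np.array([np.cos(yaw),np.sin(yaw),0]);ey=np.array([-np.sin(yaw),np.cos(yaw),0])
H=np.array([.758,.0726,.088]);vv,uu=np.mgrid[:400,:640]
for n in("top","scene","wrist"):
    C=cam(n);acc=[];
    for k in range(4 if n!="wrist" else 2):
        im,d=bot.capture(n);acc.append(d)
    acc=np.array(acc);acc[acc==0]=np.nan;d=np.nanmedian(acc,0)
    cv2.imwrite(f"pics/{n}_{tag}.png",im)
    P=dep(C,uu,vv,d);q=P-H;a=-(q@ex);b=q@ey;h=q[...,2]
    w=(im.min(-1)>140)&(a>.03)&(a<.19)&(abs(b)<.1)&(h>.01)&np.isfinite(h)
    A=np.c_[a[w],b[w],np.ones(w.sum())];y=h[w]
    for it in range(6):
        x=np.linalg.lstsq(A,y,rcond=None)[0];r=y-A@x;k=abs(r)<2.5*max(r.std(),.0007);A,y=A[k],y[k]
    th=np.arctan(x[0]);print(n,"lid angle",th.round(4),"bslope",x[1].round(4),"off mm",(1000*x[2]*np.cos(th)).round(2),len(y),r.std())
    hp=(h-(a*x[0]+b*x[1]+x[2]))*np.cos(th)*1000; al=a*np.cos(th)+h*np.sin(th)
    sat=im.max(-1).astype(int)-im.min(-1)
    dk=(im.max(-1)<130)&(sat<28)&(b>.1185)&(b<.128)&(abs(hp)<14)
    m=dk&(al>.03)&(al<.155)
    if m.sum()>15:
        xx,yy=al[m],hp[m]
        for it in range(5):
            c=np.polyfit(xx,yy,1);r=yy-np.polyval(c,xx);k=abs(r)<2*max(r.std(),.7);xx,yy=xx[k],yy[k]
        print("   rel slope rad",round(c[0]/1000,4),"at pivot mm",c[1].round(2),"at .1",np.polyval(c,.1).round(2),len(xx))
        for lo in np.arange(.03,.18,.02):
            k=dk&(al>lo)&(al<lo+.02)
            if k.sum()>2: print("     al %.3f n %d hp %s b %s"%(al[k].mean(),k.sum(),np.percentile(hp[k],[10,50,90]).round(1),np.percentile(b[k],[5,95]).round(4)))
E
python3 meas2.py b
python3 - <<'E'
import cv2
im=cv2.imread("pics/scene_b.png");cv2.imwrite("pics/c8.png",cv2.resize(im[150:270,290:440],None,fx=5,fy=5,interpolation=cv2.INTER_CUBIC))
E
```

```text
11.575 [0.5356 0.0772 0.1873] [ 0.6844 -3.9104 -6.8873] 0.14710209310921687
top lid angle 0.4608 bslope 0.0017 off mm 3.52 2526 0.0012754487869996124
   rel slope rad -0.0134 at pivot mm 3.09 at .1 1.75 46
     al 0.063 n 8 hp [0.7 2.4 3.4] b [0.122  0.1247]
     al 0.079 n 12 hp [0.  2.4 2.6] b [0.1213 0.1241]
     al 0.103 n 8 hp [0.5 1.7 5.3] b [0.122  0.1261]
     al 0.117 n 18 hp [-1.5  1.9  5.7] b [0.1216 0.1265]
     al 0.142 n 11 hp [0.3 1.5 2.3] b [0.1218 0.125 ]
     al 0.161 n 14 hp [-1.7  1.8  2.7] b [0.121  0.1264]
     al 0.173 n 12 hp [-4.   0.8  2.8] b [0.1205 0.1276]
scene lid angle 0.4595 bslope 0.0019 off mm 3.3 5033 0.0009911741723836757
   rel slope rad 0.0029 at pivot mm -0.76 at .1 -0.47 109
     al 0.041 n 17 hp [-4.4 -0.6  1.5] b [0.1192 0.121 ]
     al 0.060 n 17 hp [-4.8 -0.2  2.9] b [0.1191 0.1208]
     al 0.080 n 19 hp [-5.5 -0.3  1.9] b [0.1192 0.121 ]
     al 0.100 n 17 hp [-4.8  0.5  5.2] b [0.1195 0.1245]
     al 0.118 n 28 hp [-5.3  0.9  4.1] b [0.1198 0.1263]
     al 0.140 n 18 hp [-4.4 -0.8  1.6] b [0.1198 0.1224]
     al 0.160 n 27 hp [-2.   1.7  2.5] b [0.1199 0.1276]
wrist lid angle 0.4606 bslope 0.0014 off mm 3.65 30170 0.0004115952369727249
   rel slope rad -0.0006 at pivot mm 1.44 at .1 1.38 946
     al 0.039 n 132 hp [-4.5  0.6  2.1] b [0.1209 0.1235]
     al 0.053 n 14 hp [-4.5 -2.   1.5] b [0.1209 0.1226]
     al 0.084 n 96 hp [-2.   1.8  2.1] b [0.1211 0.1249]
     al 0.101 n 330 hp [-4.1  1.6  5.5] b [0.1211 0.1269]
     al 0.119 n 437 hp [-3.8  1.6  3.6] b [0.1211 0.1274]
     al 0.140 n 367 hp [-4.6  1.3  2.1] b [0.1211 0.1248]
     al 0.162 n 467 hp [-3.4  1.4  2. ] b [0.1187 0.125 ]
     al 0.171 n 200 hp [-6.4 -2.8  1. ] b [0.1193 0.1257]meas2.py:11: RuntimeWarning: All-NaN slice encountered
  acc=np.array(acc);acc[acc==0]=np.nan;d=np.nanmedian(acc,0)
```

View pics/c8.png

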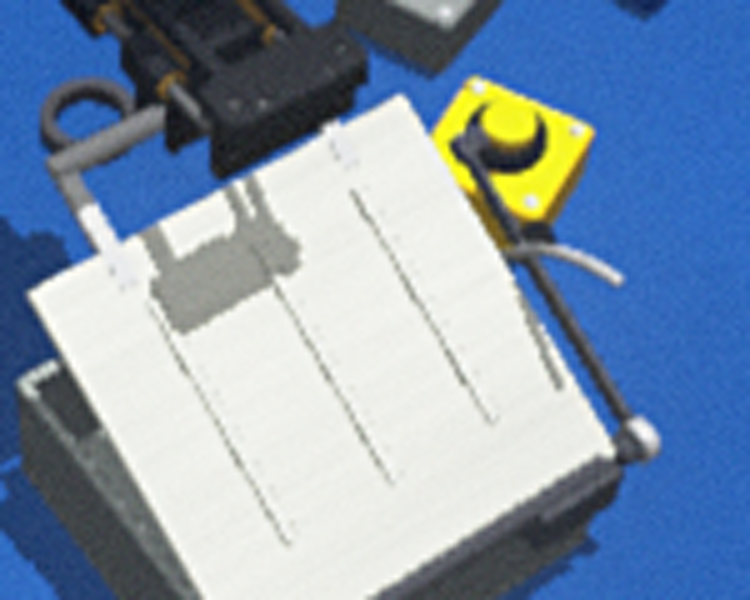

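The upper edge of the marker arm stands 2.0–2.1 mm above the lid's plane all along (wrist depth). Equal angles should give exactly 2 mm (5 mm − 3 mm), so the two are in line. I check steadiness for half a second.

>>> servo_tool(
  increments=[
    [1,[0,0,0],0],
    [1,[0,0,0],0],
    [1,[0,0,0],0],
    [1,[0,0,0],0],
    [1,[0,0,0],0],
  ],
)

```text
time_s: 12.7
position: [0.5355, 0.0773, 0.1872]
tcp_rot: [[0.025, 1.0, -0.0], [1.0, -0.025, -0.0], [-0.0, -0.0, -1.0]]
force: [0.5, -4.9, -7.6]
opening: 0.151
```

```bash
python3 meas2.py c 2>/dev/null | grep -v "  al"
python3 - <<'E'
from h import *
a=cv2.imread("pics/top0.png");b=cv2.imread("pics/top_c.png")
cv2.imwrite("pics/topc_v.png",b)
E
```

```text
12.7 [0.5355 0.0773 0.1872] [ 0.5371 -4.9114 -7.5718] 0.1512760906831657
top lid angle 0.4612 bslope 0.0011 off mm 3.42 2528 0.0012603827601697427
   rel slope rad -0.0053 at pivot mm 2.17 at .1 1.63 51
scene lid angle 0.46 bslope 0.0025 off mm 3.24 5025 0.0009941479835859513
   rel slope rad 0.0088 at pivot mm -1.55 at .1 -0.67 117
wrist lid angle 0.4607 bslope 0.0014 off mm 3.64 30153 0.0004112017441211313
   rel slope rad 0.0001 at pivot mm 1.35 at .1 1.37 964
```

View pics/topc_v.png

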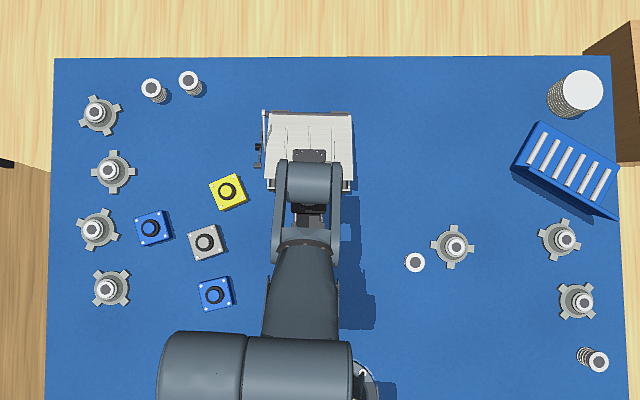

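The lid angle holds at 0.461 in all three cameras, with no drift in angle or pose. The top view shows every loose part where it was; the ring is hidden under the arm here but was in place in the wrist and scene views. I hand the job in.

Run:
```python
from rig import bot
print(bot.hand_in())
```

```text
the job is handed in; nothing more can be done
None
```

The job is handed in at about 13 s, well under the 48 s limit. The start button was pressed first with the lid shut. The lid is now held by its bar in line with the marker arm.

- **Button:** I chose the grey pod, not the blue or yellow ones. The press reached the bottom (tip at z 0.061 m, about 25 N), and the button was let back up before I touched the lid.
- **Lid:** I gripped the bar (opening 13 mm on a 14 mm bar) and raised it along its arc. It read 0.460–0.461 rad in all three cameras and did not drift over the last second or so of checks.
- **Match with the marker:** the wrist camera gave a lid-to-marker difference of about 0.000 rad. The top camera gave −0.005 and the scene camera +0.009, which is within the noise of depth readings on such a thin arm. Earlier stand-alone marker estimates ranged from about 0.44 to 0.48 rad, so I relied on this direct comparison.
- **Everything else:** the marker arm was not touched, and the loose parts looked unmoved in the last pictures. The seal ring was hidden from the top camera at the end, but the earlier wrist and scene pictures showed it in place.
- **Calibration:** the wrist and top cameras disagreed by 3–5 mm on the button and bar positions, so I aimed in between.

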